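# Tip the used batteries out of the pan past a sorting card

### The arm

A 7-joint arm with a two-finger parallel gripper is mounted at the origin on the work surface. World frame = base frame: x ahead of the robot, y to its left, z up, the work surface at z = 0. Lengths are in m, angles in rad, forces in N, time in s.
With the tool pointing down it reaches from about 0.4 to 0.925 m from the base axis. Payload 5.6 kg.
Tool frame: the origin (TCP) lies on the centre line of the jaws, within the pads' length; the fingertips stand 11 mm ahead of it and the grasp point (between the pads) lies 8 mm behind it; z points along the fingers, y is the line along which they close (so a half turn about z gives the same grasp; the last joint's range is limited). The gripper opens to 85 mm and grips with 20 to 120 N. Pads are 22 mm wide; open, the fingers measure 114 mm over their backs; the gripper's body (76 mm by 85 mm) begins 54 mm behind the grasp point. The pads swing forward as they close: fully open they stand 13 mm farther back than shut.
Start: joints at [-1.276, 0.468, -0.012, 1.603, 0.006, 1.071, -0.056], TCP at [0.215, 0.613, 0.242] pointing down, gripper open.
Joint ranges: [-2.53, 2.53], [-0.31, 2.02], [-1.57, 1.55], [0.28, 2.44], [-1.29, 4.43], [0.15, 1.84], [-2.92, 2.92]. Speed limits (rad/s): [2.57, 2.57, 3.14, 3.14, 3.14, 3.14, 3.14].

### API

Orientations are given as a 3x3 rotation matrix whose columns are the frame's x, y, z axes.
In Python, from bench import arm, grab_frame, ticket, recognise gives the robot as it stands.
- The arm moves only by the tool arm_command, never from a script. Its argument "motion" is text: rows parted by semicolons, each of 5 numbers parted by spaces: the opening, from 0 (shut) to 1 (fully open), then the shift along the tool's x, y, z in units of 50 mm (1.0 is 50 mm), then the turn about the tool's z in units of 10 degrees (1.0 is 10 degrees). In form: jaw dx dy dz roll; .... A call has exactly 10 rows; each row shifts and turns the commanded pose from where the row before left it, along the tool's axes as they then stand; what a row does not reach is not made up. A row lasts 1/8 s, in which the tool goes at most 62.5 mm and 10.7 degrees, less where a joint would pass 70% of its speed; a pose out of reach is approached as far as the arm can. A call is refused whole if a number of a shift passes 1 or a number of a turn 1, either way. A call with a gripper value outside its range is refused whole. The fingers move at their own pace and stop on an object; the grip force is fixed at half the most. Time passes only in rows, so rows that do not move let the fingers close, or fill a call up. It gives the time, the measured TCP pose, the force, the opening and the grip force at its end, in the units of the state.
- arm.get_obs(): the state, without advancing time (a new reading comes with each control period).
- grab_frame(name): name is "scene" or "side" or "wrist"; returns a dict with "color" (400x640x3 uint8, red, green, blue), "K" (3x3 intrinsics, pixels), "k1" (the pictures are not rectified: a ray, as slopes to the right and down, at radius r is drawn at 1 + k1 r^2 times it, then the intrinsics apply), "rvec" (rotation vector, rad) and "tvec" (3), from world to camera coordinates, as OpenCV has them; the wrist camera has in their place "mount" (4x4, takes a point from camera to tool coordinates, whose origin is the TCP and whose axes are the flange's). Camera axes: x right, y down, z forward; pixel columns grow to the right and rows downward; lengths in m; the calibration is good to about 2 mm. A picture is of the moment at which its call begins: read the wrist's pose just before it. There is no depth.
- ticket.finish_job(): hands the job in; it is judged then, once.
Trained networks look in the newest picture that a camera, given by its name, has taken for a name from the list of things; names that differ only in an ending like _2 or _b are one class to them, and where a whole thing is asked for, a point or a joint stands for the part that bears it (a point fixed in the world has none). Each returns a list of dicts, best first, with "confidence" (0 to 1); they miss things now and then, are a little off and sometimes report something else, mostly with a low value. They report only what shows in the picture. A call takes as long as a camera call. They do not tell look-alikes from the thing itself.
- recognise(camera, name): "pixel" ([column, row] in pixels, amid what is visible of it).
The state is a dict: "time_s": time; "joints": joint angles; "qd": joint speeds; "tau": joint torques, N m; "position": TCP position; "eef_rot": TCP orientation; "force": force on the tool from outside, world axes, zero at the start; "torque": the same for the moment, N m; "width": opening from 0.0 (shut) to 1.0 (fully open); "grasp_force": force on a finger pad.
Only numpy, scipy, OpenCV 4.12 (cv2) and the standard library are available. Lean on these libraries where they do the work, as an engineer would, in place of code of your own. Each camera call takes 0.05 s, during which the arm holds its last target. There are 200 camera calls.

### The job

First slide the grey collecting tray under the lip of the blue tipping pan. Then take the yellow sorting card from its rack, stand it on the pan's floor just inside the open lip as a fence in front of the torch, leaving a gap in front of the batteries, and press down with it so the pan tips and all three batteries roll out through the gap into the tray while the torch stays in the pan. Let the pan swing back, return the card upright to its rack, leave the tray under the lip, and never touch the batteries with the gripper or shift the mug or the flask.

Things in the scene. Friction and masses are not known exactly. Their poses are not given: they have to be found in the camera images.
- stand: fixed dark steel stand of the tipping pan, base 340 x 90 x 12 mm, two grey uprights at x = +-160 mm; origin on the desk under the pan's pivot; its x axis runs along the pivot, its -y axis points the way the pan tips and the batteries roll out. The pivot is 130 mm above the desk. The base reaches 45 mm from the origin in y
- pan (a joint): tipping angle of the blue pan about the stand's x axis: 0 at rest (floor leaning back 0.1 rad, lip up), grows as the lip goes down, stop at 0.45 (floor then slopes 0.35 rad down to the lip). A spring brings it back to 0 when let go; about 4 to 8 N down near the lip tips it
- pan_lip (a point): middle of the pan's open lip edge, on top of its floor, moving with the pan; axes: x along the lip (as the stand's x), y into the pan, z square to the floor. Pan inside: 270 mm wide in x, 200 mm deep in y from the lip (flat floor, 5 mm thick), walls 40 mm high at both sides and at the back, no wall at the lip. The lip is 120 mm from the pivot
- cell_a_mid (a point): centre of one of three used round batteries, black with a brass-coloured end band, 61 mm long, 33 mm in diameter, about 90 g, lying across the pan (its own x axis is its length); the three lie in one row on one side of the pan, the torch on the other side, and which side is which changes
- cell_b_mid (a point): centre of one of three used round batteries, black with a brass-coloured end band, 61 mm long, 33 mm in diameter, about 90 g, lying across the pan (its own x axis is its length); the three lie in one row on one side of the pan, the torch on the other side, and which side is which changes
- cell_c_mid (a point): centre of one of three used round batteries, black with a brass-coloured end band, 61 mm long, 33 mm in diameter, about 90 g, lying across the pan (its own x axis is its length); the three lie in one row on one side of the pan, the torch on the other side, and which side is which changes
- torch_mid (a point): centre of the red torch with a dark head, a plain cylinder 110 mm long, 40 mm in diameter, about 160 g, lying across the pan (own x axis is its length); it rolls freely
- tray_grip (a point): point to grip on the tray's green upright tab (44 mm wide in x, 14 mm thick in y, top 120 mm above the desk), this point 98 mm above the desk and 22 mm below the tab's top; the tab stands on the middle of the tray's -y wall, 79 mm in -y from the tray's centre; axes as the tray's
- tray_in (a point): centre of the inner floor (6 mm up) of the loose grey collecting tray: outside 230 mm in x, 150 mm in y, 75 mm high, walls 6 mm, 0.4 kg. Under the lip means its +y wall a little behind the lip, towards the stand (tray centre 125 to 180 mm from the stand's origin in the stand's -y, at most 90 mm off in x)
- card_grip (a point): point to grip on the yellow sorting card: centre of its black tab (44 mm wide in x, 14 mm thick in y, 44 mm high). The card is a stiff upright plate 160 mm wide in x, 5 mm thick in y, 88 mm high below the tab; its straight lower edge is 110 mm below this point; 120 g
- rack_slot (a point): middle of the slot floor of the fixed card rack, 8 mm above the desk; the slot runs along its x axis, is 12 mm wide in y and 170 mm long, open at both ends, with aluminium cheeks 34 mm high and flared mouths up to 47 mm above the slot floor; the card stands in it, its x along the slot's x
- mug: bystander, white mug 80 mm wide, 95 mm high; origin at the centre of its underside
- flask: bystander, dark steel flask, 72 mm wide, 200 mm high; origin at the centre of its underside
There are look-alikes about, which are no part of the job. Leave any green, purple or turquoise look-alike of the part that bears cell_a_mid alone.

How it is judged:
On the way, in this order (a step that is already met when the one before it is completed fails the run):
1. the collecting tray stands flat under the pan's lip, the torch still in the pan (x of tray_in in the frame of stand between -0.1 and 0.1 m and y of tray_in in the frame of stand between -0.187 and -0.115 m and angle between tray_in's own z axis and vertical below 0.06 rad and x of torch_mid in the frame of pan_lip between -0.14 and 0.14 m and y of torch_mid in the frame of pan_lip between 0 and 0.21 m and z of torch_mid in the frame of pan_lip between 0 and 0.05 m and linear speed of tray below 0.03 m/s), for 0.2 s.
2. the held card presses on the pan and starts to tip it (contact force between card and stand above 0.5 N and contact force between the fingers and card above 1 N and value of joint pan above 0.05 rad and x of torch_mid in the frame of pan_lip between -0.14 and 0.14 m and y of torch_mid in the frame of pan_lip between 0 and 0.21 m and z of torch_mid in the frame of pan_lip between 0 and 0.05 m), for 0.05 s.
3. all three batteries are in the tray, the torch still in the pan (x of cell_a_mid in the frame of tray_in between -0.115 and 0.115 m and y of cell_a_mid in the frame of tray_in between -0.075 and 0.075 m and z of cell_a_mid in the frame of tray_in between 0 and 0.062 m and x of cell_b_mid in the frame of tray_in between -0.115 and 0.115 m and y of cell_b_mid in the frame of tray_in between -0.075 and 0.075 m and z of cell_b_mid in the frame of tray_in between 0 and 0.062 m and x of cell_c_mid in the frame of tray_in between -0.115 and 0.115 m and y of cell_c_mid in the frame of tray_in between -0.075 and 0.075 m and z of cell_c_mid in the frame of tray_in between 0 and 0.062 m and x of torch_mid in the frame of pan_lip between -0.14 and 0.14 m and y of torch_mid in the frame of pan_lip between 0 and 0.21 m and z of torch_mid in the frame of pan_lip between 0 and 0.05 m), for 0.2 s.
At the end, for the whole second after the job is handed in: batteries at rest in the tray, torch at rest in the pan, pan back within 0.05 rad of rest, tray flat under the lip (centre 115-187 mm out from the stand's origin, within 100 mm sideways), card fully down in its rack (within 30 mm lengthwise, leaning under 0.25 rad) (all of step 3 and x of tray_in in the frame of stand between -0.1 and 0.1 m and y of tray_in in the frame of stand between -0.187 and -0.115 m and angle between tray_in's own z axis and vertical below 0.06 rad and x of card_grip in the frame of rack_slot between -0.03 and 0.03 m and y of card_grip in the frame of rack_slot between -0.03 and 0.03 m and z of card_grip in the frame of rack_slot between 0.09 and 0.118 m and angle between card_grip's own z axis and vertical below 0.25 rad and linear speed of each of cell_a, cell_b, cell_c, torch, card, tray below 0.05 m/s and value of joint pan below 0.05 rad); the robot touches nothing.
It fails at once if the gripper or arm touches a battery (contact force between any of cell_a, cell_b, cell_c and the fingers above 0.5 N or contact force between any of cell_a, cell_b, cell_c and the arm above 0.5 N).
It fails at once if the mug or flask is moved over 30 mm (distance of any of mug, flask from where it was at the start of the episode above 0.03 m).
It also fails if it takes over 64 s, if anything falls off the work surface, if the arm or the gripper's body presses on something with over 40 N, if the wrist force passes 120 N, or if a joint passes its speed limit or range.

## Working session

There is one attempt and no reset: what is moved stays moved. The work goes in short steps, Python scripts to look and compute and a tool call to move; the robot and the scene stay as the last step left them, time stands still between calls to the robot, and variables do not carry over. Pictures are saved under pics/ and viewed, at most 13 in all, crops included, and the job is handed in when it is done.

Besides the shell and the picture viewer there is one more tool, called by a JSON object that holds its "api" and its "payload". arm_command: Moves the arm, as the interface text tells. Its arguments: {"type":"object","properties":{"motion":{"type":"string"}},"required":["motion"]}

```bash
mkdir -p pics; ls; cat > h.py <<'E'
import numpy as np, cv2
from bench import arm, grab_frame, ticket, recognise
def cam(f,o=None):
    if 'rvec' in f:
        R=cv2.Rodrigues(np.array(f['rvec'],float))[0]; t=np.array(f['tvec'],float).ravel(); return R.T,-R.T@t
    M=np.array(f['mount']); Rt=np.array(o['eef_rot']); p=np.array(o['position'])
    return Rt@M[:3,:3], Rt@M[:3,3]+p
def ray(f,px,o=None):
    K=np.array(f['K']);k=float(np.ravel(f['k1'])[0])
    n=cv2.undistortPoints(np.array([[px]],float),K,np.array([k,0,0,0,0.]))[0,0]
    R,c=cam(f,o); d=R@np.array([n[0],n[1],1]); return c,d/np.linalg.norm(d)
def onz(f,px,z,o=None):
    c,d=ray(f,px,o); return c+d*(z-c[2])/d[2]
def tri(rs):
    A=0;b=0
    for c,d in rs:
        P=np.eye(3)-np.outer(d,d);A=A+P;b=b+P@c
    x=np.linalg.solve(A,b); return x,[float(np.linalg.norm((np.eye(3)-np.outer(d,d))@(x-c))) for c,d in rs]
def proj(f,X,o=None):
    R,c=cam(f,o); r=cv2.Rodrigues(R.T)[0]
    return cv2.projectPoints(np.array(X,float).reshape(-1,3),r,-R.T@c,np.array(f['K']),np.array([float(np.ravel(f['k1'])[0]),0,0,0,0.]))[0].reshape(-1,2)
def save(f,n): cv2.imwrite('pics/'+n+'.png',cv2.cvtColor(f['color'],cv2.COLOR_RGB2BGR))
E
python3 - <<'E'
from h import *
np.set_printoptions(precision=3,suppress=True)
fs={}
for c in ['scene','side']:
    f=grab_frame(c);save(f,c+'0');fs[c]=f;print(c,cam(f)[1],f['k1'])
    for n in ['stand','pan_lip','cell_a_mid','torch_mid','tray_grip','tray_in','card_grip','rack_slot','mug','flask']:
        print(n,[(np.round(r['pixel']).tolist(),round(r['confidence'],2)) for r in recognise(c,n)[:5]])
print(arm.get_obs())
E
```

```text
pics
scene [ 1.442 -0.513  0.887] -0.1392415313101212
stand [([360.0, 210.0], 0.68)]
pan_lip [([350.0, 192.0], 0.93), ([237.0, 261.0], 0.37)]
cell_a_mid [([417.0, 221.0], 0.81), ([286.0, 201.0], 0.7), ([313.0, 294.0], 0.7), ([363.0, 170.0], 0.59), ([400.0, 182.0], 0.36)]
torch_mid [([392.0, 194.0], 0.95)]
tray_grip [([238.0, 261.0], 0.69), ([464.0, 198.0], 0.55), ([406.0, 161.0], 0.17)]
tray_in [([240.0, 259.0], 0.71), ([389.0, 195.0], 0.36)]
card_grip [([406.0, 161.0], 0.69)]
rack_slot [([400.0, 180.0], 0.57)]
mug [([219.0, 310.0], 0.72)]
flask [([464.0, 202.0], 0.82), ([349.0, 193.0], 0.69)]
side [ 0.138 -0.94   0.744] -0.08210003684035984
stand [([324.0, 178.0], 0.63)]
pan_lip [([324.0, 171.0], 0.58)]
cell_a_mid [([408.0, 239.0], 0.83), ([240.0, 215.0], 0.58), ([292.0, 151.0], 0.57), ([258.0, 238.0], 0.5)]
torch_mid [([343.0, 147.0], 0.95)]
tray_grip [([362.0, 276.0], 0.95)]
tray_in [([364.0, 276.0], 0.86)]
card_grip [([250.0, 147.0], 0.75)]
rack_slot [([244.0, 168.0], 0.96)]
mug [([456.0, 289.0], 0.65), ([324.0, 179.0], 0.6), ([359.0, 280.0], 0.53)]
flask [([325.0, 127.0], 0.73)]
{'time_s': 1.1, 'joints': array([-1.276,  0.468, -0.012,  1.603,  0.006,  1.071, -0.056]), 'qd': array([-0.   , -0.001,  0.   , -0.   , -0.   ,  0.   , -0.001]), 'tau': array([  0.001, -53.224,   0.021, -25.164,   0.011,   0.001,  -0.   ]), 'position': array([0.215, 0.613, 0.242]), 'eef_rot': array([[-0.943,  0.331,  0.   ],
       [ 0.331,  0.943, -0.   ],
       [-0.   , -0.   , -1.   ]]), 'force': array([ 0.295, -0.221,  1.015]), 'torque': array([ 0.018, -0.025,  0.027]), 'grasp_force': 0.0, 'width': 0.9970944833308507}
```

View both.

View pics/scene0.png

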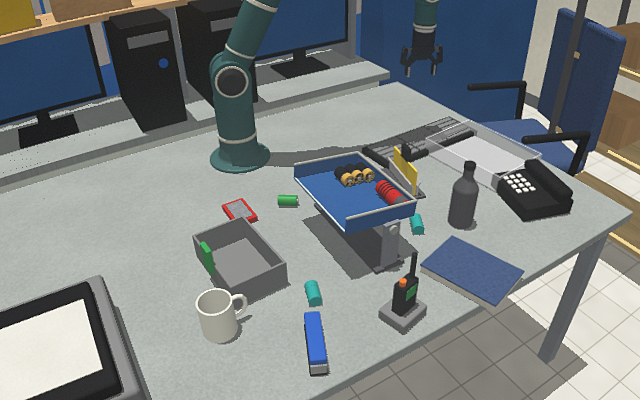

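View pics/side0.png

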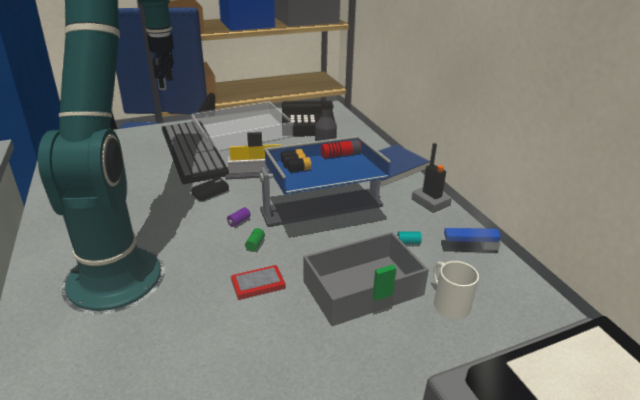

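```bash
python3 - <<'E'
import cv2
a=cv2.imread('pics/side0.png')[115:325,215:475];cv2.imwrite('pics/sc.png',cv2.resize(a,None,fx=2.8,fy=2.8,interpolation=cv2.INTER_CUBIC))
a=cv2.imread('pics/scene0.png')[130:315,185:445];cv2.imwrite('pics/cc.png',cv2.resize(a,None,fx=3,fy=3,interpolation=cv2.INTER_CUBIC))
E
```

```text
(no output)
```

View pics/sc.png

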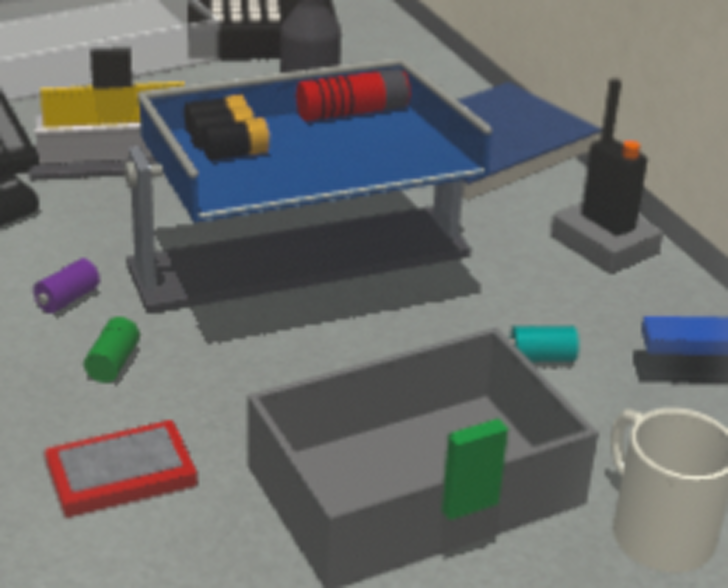

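View pics/cc.png

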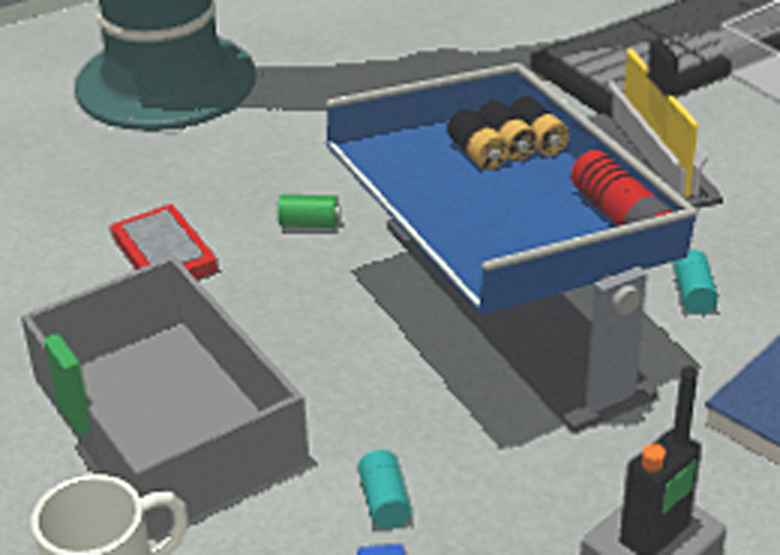

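```bash
python3 - <<'E'
from h import *
np.set_printoptions(precision=3,suppress=True)
s=grab_frame('side');c=grab_frame('scene')
S=lambda u,v:ray(s,(215+u/2.8,115+v/2.8)); C=lambda u,v:ray(c,(185+u/3,130+v/3))
P=dict(lipL=((198,216),(330,143)),lipR=((487,172),(480,307)),backL=((140,95),(517,66)),backR=((403,66),(693,212)),
 tmm=((330,518),(24,318)),tmp=((248,397),(172,262)),tpp=((497,332),(303,400)),tpm=((597,435),(140,470)),
 tabtop=((478,430),(62,345)),torch=((353,95),(625,190)),turq=((546,345),(385,490)),green=((112,350),(310,212)),cardtab=((111,68),(662,65)))
X={}
for n,(a,b) in P.items():
    x,e=tri([S(*a),C(*b)]); X[n]=x; print(n,x,np.round(e,4)[0])
for a,b in [('lipL','lipR'),('backL','backR'),('tmm','tpm'),('tmp','tpp'),('lipL','backL')]:
    d=X[b]-X[a]; print(a,b,np.linalg.norm(d),np.degrees(np.arctan2(d[1],d[0])))
print('traycorner mean',np.mean([X[k] for k in('tmm','tmp','tpp','tpm')],0))
for n,cp in [('mug',(456,289)),('flask',(325,127))]: print(n,onz(s,cp,.05 if n=='mug' else .1))
print('flask',onz(c,(464,202),.09),'mug',onz(c,(217,315),.05), 'radio',onz(s,(432,198),.03))
E
```

```text
lipL [0.425 0.    0.145] 0.001
lipR [ 0.698 -0.015  0.147] 0.0001
backL [0.431 0.203 0.166] 0.0012
backR [0.708 0.19  0.163] 0.0015
tmm [ 0.424 -0.307  0.071] 0.0012
tmp [ 0.415 -0.161  0.07 ] 0.0033
tpp [ 0.644 -0.148  0.071] 0.0001
tpm [ 0.65  -0.293  0.072] 0.0015
tabtop [ 0.536 -0.306  0.121] 0.0008
torch [0.642 0.17  0.152] 0.0035
turq [ 0.718 -0.116  0.015] 0.0002
green [0.345 0.013 0.013] 0.0008
cardtab [0.444 0.376 0.118] 0.0001
lipL lipR 0.27271597827406946 -3.1239368732612514
backL backR 0.27668908248932766 -2.690186748301176
tmm tpm 0.22704409211673923 3.3277210052319517
tmp tpp 0.22885824486262027 3.2847696068935974
lipL backL 0.20396696672651576 88.38956130422677
traycorner mean [ 0.533 -0.227  0.071]
mug [ 0.691 -0.347  0.05 ]
flask [0.7   0.431 0.1  ]
flask [0.707 0.372 0.09 ] mug [ 0.692 -0.349  0.05 ] radio [0.864 0.012 0.03 ]
```

{"api": "arm_command", "payload": {"motion": "1 0 0 -0.85 -0.75; 1 0 0 -0.85 -0.75; 1 0 0 -0.85 -0.75; 1 -0.62 -0.9 0 0; 1 -0.62 -0.9 0 0; 1 -0.62 -0.9 0 0; 1 -0.62 -0.9 0 0; 1 -0.62 -0.9 0 0; 1 -0.62 -0.9 0 0; 1 -0.62 -0.9 0 0"}}

```text
time_s: 2.45
position: [0.4503, 0.3091, 0.3701]
eef_rot: [[-0.998, -0.055, 0.001], [-0.055, 0.998, 0.001], [-0.001, 0.001, -1.0]]
force: [0.8, 0.5, -0.6]
width: 0.999
grasp_force: 0.0
```

```bash
cat > look.py <<'E'
from h import *
import sys
np.set_printoptions(precision=3,suppress=True)
def look(tag,names):
    o=arm.get_obs();f=grab_frame('wrist');save(f,tag)
    import pickle;pickle.dump((f,o),open('pics/'+tag+'.pkl','wb'))
    print(o['time_s'],o['position'],o['eef_rot'].tolist()); print('cam',cam(f,o)[1],cam(f,o)[0][:,2])
    for n in names: print(n,[(np.round(r['pixel']).tolist(),round(r['confidence'],2)) for r in recognise('wrist',n)[:4]])
    return f,o
E
python3 - <<'E'
from look import *
f,o=look('w1',['card_grip','rack_slot','cell_a_mid','torch_mid','flask']);print(f['mount'],o['joints'])
E
```

```text
2.45 [0.45  0.309 0.37 ] [[-0.9984940507569222, -0.05485651855784283, 0.0006268769780684248], [-0.05485615941509984, 0.9984941008843368, 0.0005764316135517539], [-0.0006575539960876589, 0.0005411754733570324, -0.999999637375859]]
cam [0.384 0.305 0.502] [ 0.263  0.016 -0.965]
card_grip [([376.0, 163.0], 0.76), ([109.0, 219.0], 0.42)]
rack_slot [([362.0, 143.0], 0.78)]
cell_a_mid [([289.0, 275.0], 0.94), ([106.0, 74.0], 0.86), ([188.0, 60.0], 0.6), ([197.0, 212.0], 0.58)]
torch_mid [([207.0, 331.0], 0.53), ([170.0, 208.0], 0.4)]
flask [([367.0, 320.0], 0.96)]
[[ 0.    -0.965 -0.263  0.066]
 [ 1.     0.     0.001 -0.001]
 [-0.    -0.263  0.965 -0.132]
 [ 0.     0.     0.     1.   ]] [-0.75   0.181  0.102  1.705 -0.019  1.256  0.981]
```

View pics/w1.png

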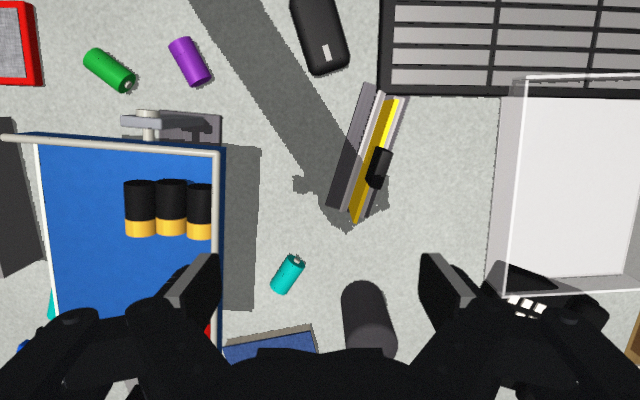

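```bash
python3 - <<'E'
from look import *
import pickle
f,o=pickle.load(open('pics/w1.pkl','rb'))
W=lambda u,v,z:onz(f,(u,v),z,o)
a,b=W(399,98,.096),W(355,222,.096);d=b-a
print('card',a,b,np.linalg.norm(d),np.degrees(np.arctan2(d[1],d[0])),(a+b)/2)
# tab top face corners z=.14
print('tabtop',W(383,148,.14),W(372,188,.14), W(377,168,.118))
s,c=grab_frame('side'),grab_frame('scene')
print('tab tri',tri([ray(f,(378,167),o),ray(s,(215+111/2.8,115+68/2.8)),ray(c,(185+662/3,130+65/3))]))
# plate top corners seen in scene (628,52),(697,128)
print('plate tri',tri([ray(f,(355,222),o),ray(c,(185+697/3,130+128/3))]),tri([ray(f,(399,98),o),ray(s,(215+42/2.8,115+90/2.8)),ray(c,(185+628/3,130+52/3))]))
print('rack cheek',W(366,85,.05),W(330,207,.05),W(405,98,.05))
O=np.array([.5675,.111,0]);R=np.array([[.9987,-.0506,0],[.0506,.9987,0],[0,0,1]])
for n,u,v,z in [('lipL',37,147,.145),('backL',217,153,.19),('c1t',139,182,.172),('c1b',141,236,.172),('c2t',171,181,.172),('c2b',172,234,.172),('c3t',201,185,.176),('c3b',199,239,.176),('lipfar',55,318,.145)]:
    x=W(u,v,z);print(n,x,R@(x-O))
E
```

```text
card [0.363 0.397 0.096] [0.519 0.359 0.096] 0.16028366001579084 -14.057721426985 [0.441 0.378 0.096]
tabtop [0.418 0.376 0.14 ] [0.463 0.368 0.14 ] [0.444 0.376 0.118]
tab tri (array([0.443, 0.377, 0.118]), [0.0006403029160673497, 0.000644493986838661, 0.00021898332400486952])
plate tri (array([0.521, 0.36 , 0.089]), [0.000657145432939662, 0.0006571454329397573]) (array([0.366, 0.397, 0.092]), [0.0034583906894207995, 0.0034334863132798946, 0.002828561548739753])
rack cheek [0.347 0.363 0.05 ] [0.513 0.327 0.05 ] [0.36  0.416 0.05 ]
lipL [ 0.436 -0.001  0.145] [-0.126 -0.118  0.145]
backL [0.427 0.211 0.19 ] [-0.146  0.093  0.19 ]
c1t [0.463 0.125 0.172] [-0.105  0.008  0.172]
c1b [0.522 0.122 0.172] [-0.046  0.008  0.172]
c2t [0.46  0.158 0.172] [-0.11   0.041  0.172]
c2b [0.518 0.155 0.172] [-0.052  0.042  0.172]
c3t [0.462 0.19  0.176] [-0.11   0.074  0.176]
c3b [0.52  0.186 0.176] [-0.051  0.072  0.176]
lipfar [ 0.652 -0.016  0.145] [ 0.09  -0.122  0.145]
```

{"api": "arm_command", "payload": {"motion": "1 -0.09 -1 0 0; 1 -0.09 -1 0 0; 1 -0.09 -1 0 0; 1 -0.09 -1 0 0; 1 -0.09 -1 0 0; 1 -0.09 -1 0 0; 1 -0.09 -1 0 0; 1 -0.09 -1 0.2 0; 1 -0.09 -1 0.6 0; 1 -0.09 -1 0.6 0"}}

```text
time_s: 4.1
position: [0.5226, -0.1862, 0.2993]
eef_rot: [[-0.998, -0.058, 0.001], [-0.058, 0.998, 0.0], [-0.001, 0.0, -1.0]]
force: [1.1, 0.1, 0.1]
width: 0.998
grasp_force: 0.0
```

```bash
python3 - <<'E'
from look import *
f,o=look('w2',['tray_grip','tray_in'])
s,c=grab_frame('side'),grab_frame('scene')
for r in recognise('wrist','tray_grip')[:1]:
    print(onz(f,r['pixel'],.098,o),onz(f,r['pixel'],.12,o))
g=cv2.cvtColor(f['color'],cv2.COLOR_RGB2HSV)
m=cv2.inRange(g,(45,120,40),(75,255,255));n,l,st,ce=cv2.connectedComponentsWithStats(m)
print([(st[i].tolist(),ce[i]) for i in range(1,n) if st[i][4]>60])
E
```

```text
4.1 [ 0.523 -0.186  0.299] [[-0.998321503489717, -0.057896841117067416, 0.001459951607447811], [-0.057896567305688214, 0.9983225605897199, 0.0002291545396752276], [-0.0014707699510592442, 0.00014424371807642556, -0.9999989080141541]]
cam [ 0.456 -0.191  0.431] [ 0.264  0.016 -0.964]
tray_grip [([274.0, 170.0], 0.91)]
tray_in [([277.0, 167.0], 0.88), ([637.0, 199.0], 0.37)]
[ 0.516 -0.233  0.098] [ 0.512 -0.23   0.12 ]
[([472, 0, 59, 50, 1727], array([501.283,  22.112])), ([187, 158, 30, 53, 1243], array([201.382, 184.71 ]))]
```

View pics/w2.png

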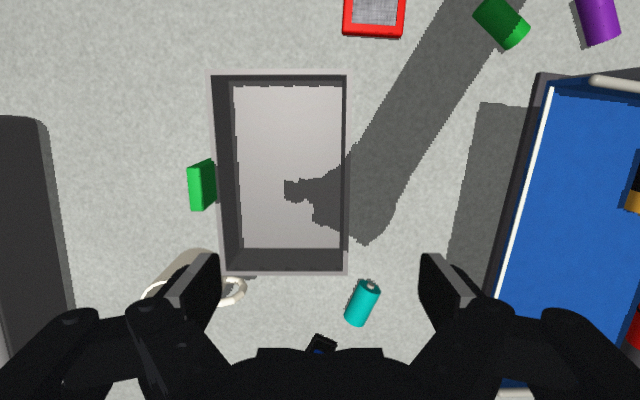

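{"api": "arm_command", "payload": {"motion": "1 -0.05 -0.8 0.5 0; 1 -0.05 -0.8 0.5 0; 1 -0.05 -0.8 0.5 0; 1 0 0 0.65 0; 1 0 0 0.65 0; 1 0 0 0.65 0; 1 0 0 0.65 0; 0 0 0 0 0; 0 0 0 0 0; 0 0 0 0 0"}}

```text
time_s: 5.65
position: [0.5371, -0.3057, 0.0967]
eef_rot: [[-0.998, -0.056, 0.003], [-0.056, 0.998, -0.001], [-0.003, -0.001, -1.0]]
force: [0.5, 0.3, -0.2]
width: 0.375
grasp_force: 0.0
```

{"api": "arm_command", "payload": {"motion": "0 0 0 0 0; 0 0 0 0 0; 0 0.05 0.5 0 0.1; 0 0.05 0.62 0 0.1; 0 0.05 0.62 0 0.1; 0 0.05 0.62 0 0.1; 0 0.05 0.62 0 0.1; 0 0.07 0.5 0 0.12; 0 0 0.22 0 0; 0 0 0 0 0"}}

```text
time_s: 6.9
position: [0.5197, -0.1204, 0.0963]
eef_rot: [[-0.999, 0.052, 0.003], [0.052, 0.999, 0.0], [-0.003, 0.0, -1.0]]
force: [-1.6, 1.4, 8.8]
width: 0.151
grasp_force: 60.3
```

```bash
python3 - <<'E'
from look import *
o=arm.get_obs();print(o['grasp_force'],o['width'])
s,c=grab_frame('side'),grab_frame('scene')
a=s['color'][105:285,215:435];b=c['color'][130:290,235:455]
v=np.vstack([cv2.resize(cv2.cvtColor(x,cv2.COLOR_RGB2BGR),(360,290),interpolation=cv2.INTER_CUBIC) for x in(a,b)])
cv2.imwrite('pics/t1.png',v)
E
```

```text
60.260319113731384 0.1514179012172859
```

View pics/t1.png

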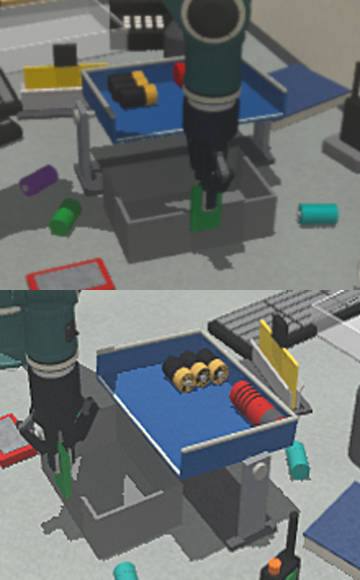

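{"api": "arm_command", "payload": {"motion": "1 0 0 0 0; 1 0 0 0 0; 1 0 0 -0.5 0; 1 0 0 -1 0; 1 0 0 -1 0; 1 0 0 -1 0; 1 0.2 0.7 -0.6 0; 1 0.2 1 0 0; 1 0.2 1 0 0; 1 0.2 1 0 0"}}

```text
time_s: 8.25
position: [0.4878, 0.0675, 0.2998]
eef_rot: [[-0.999, 0.054, 0.0], [0.054, 0.999, 0.0], [-0.0, 0.0, -1.0]]
force: [1.5, 0.2, -0.4]
width: 0.996
grasp_force: 0.0
```

{"api": "arm_command", "payload": {"motion": "1 0.18 0.88 0 0; 1 0.18 0.88 0 0; 1 0.18 0.88 0 0; 1 0.18 0.88 0 0; 1 0.18 0.88 0 0; 1 0.18 0.88 0 0; 1 0.18 0.87 0 0; 1 0 0 0 0.53; 1 0 0 0 0.53; 1 0 0 0 0"}}

```text
time_s: 9.5
position: [0.4418, 0.3763, 0.2994]
eef_rot: [[-0.972, 0.235, -0.0], [0.235, 0.972, -0.001], [0.0, -0.001, -1.0]]
force: [0.5, -0.4, 0.4]
width: 0.999
grasp_force: 0.0
```

```bash
python3 - <<'E'
from look import *
f,o=look('w3',['card_grip','rack_slot'])
g=cv2.cvtColor(f['color'],cv2.COLOR_RGB2HSV)
m=cv2.inRange(g,(22,120,100),(34,255,255));n,l,st,ce=cv2.connectedComponentsWithStats(m)
for i in range(1,n):
    if st[i][4]>80:
        pts=np.argwhere(l==i)[:,::-1]
        print(st[i].tolist(),ce[i],cv2.boxPoints(cv2.minAreaRect(pts.astype(np.float32))).tolist())
a=cv2.imread('pics/w3.png')[40:280,200:440];cv2.imwrite('pics/w3c.png',cv2.resize(a,(600,600),interpolation=cv2.INTER_CUBIC))
E
```

```text
9.5 [0.442 0.376 0.299] [[-0.9719129885478641, 0.23534018506546925, -0.00037414610758643456], [0.23534040884369192, 0.971912713817834, -0.0007541117538016445], [0.00018616455908896965, -0.0008209827062631925, -0.9999996456650138]]
cam [0.377 0.392 0.431] [ 0.255 -0.062 -0.965]
card_grip [([322.0, 182.0], 0.88)]
rack_slot [([318.0, 155.0], 0.8), ([372.0, 329.0], 0.32)]
[317, 98, 6, 61, 307] [319.98  127.808] [[317.0, 98.0], [322.0, 98.0], [322.0, 158.0], [317.0, 158.0]]
[318, 212, 5, 40, 199] [320.01  231.402] [[318.0, 212.0], [322.0, 212.0], [322.0, 251.0], [318.0, 251.0]]
```

View pics/w3c.png

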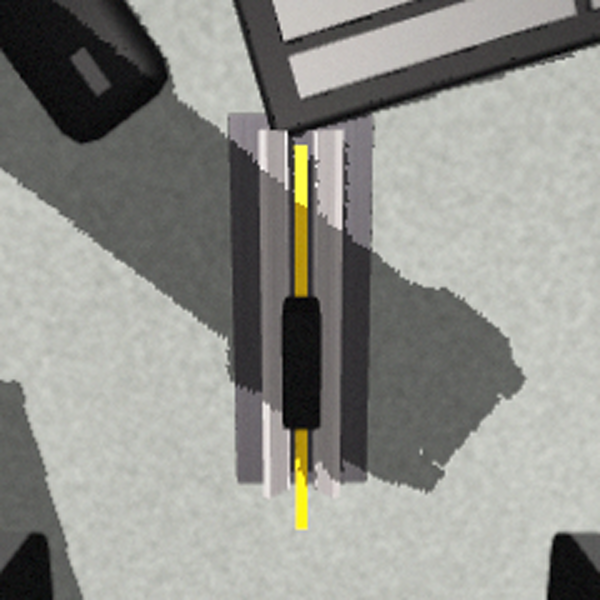

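```bash
python3 - <<'E'
from look import *
import pickle
f,o=pickle.load(open('pics/w3.pkl','rb'))
def T(u,v,z): 
    x=onz(f,(200+u/2.5,40+v/2.5),z,o); return x,o['eef_rot'].T@(x-o['position'])
for n,a in dict(tabtop=(302,297,.14),tabbot=(302,428,.14),cardA=(301,145,.096),cardB=(301,528,.096),rackA=(302,128,.055),rackB=(302,495,.055)).items(): print(n,*T(*a))
E
```

```text
tabtop [0.416 0.383 0.14 ] [0.026 0.001 0.159]
tabbot [0.463 0.372 0.14 ] [-0.022  0.001  0.159]
cardA [0.365 0.395 0.096] [0.079 0.001 0.203]
cardB [0.52  0.358 0.096] [-0.08   0.001  0.203]
rackA [0.356 0.398 0.055] [0.088 0.001 0.244]
rackB [0.521 0.358 0.055] [-0.081  0.001  0.244]
```

{"api": "arm_command", "payload": {"motion": "1 0.03 0.02 0.95 0; 1 0 0 0.95 0; 1 0 0 0.95 0; 1 0 0 0.94 0; 0 0 0 0 0; 0 0 0 0 0; 0 0 0 0 0; 0 0 0 0 0; 0 0 0 0 0; 0 0 0 0 0"}}

```text
time_s: 10.9
position: [0.4415, 0.3784, 0.1122]
eef_rot: [[-0.972, 0.236, 0.002], [0.236, 0.972, 0.002], [-0.001, 0.002, -1.0]]
force: [-0.4, -1.5, 7.3]
width: 0.157
grasp_force: 59.6
```

{"api": "arm_command", "payload": {"motion": "0 0 0 -0.6 0; 0 0 0 -1 0; 0 0 0 -1 0; 0 0 0 -1 0; 0 0 0 -1 -0.54; 0 0 0 0 -0.54; 0 -0.46 -0.9 0 0; 0 -0.46 -0.9 0 0; 0 -0.46 -0.9 0 0; 0 -0.46 -0.9 0 0"}}

```text
time_s: 12.15
position: [0.5238, 0.1919, 0.3408]
eef_rot: [[-0.999, 0.05, 0.001], [0.05, 0.999, 0.001], [-0.001, 0.001, -1.0]]
force: [0.5, 0.1, -0.4]
width: 0.156
grasp_force: 58.7
```

{"api": "arm_command", "payload": {"motion": "0 -0.46 -0.9 0 0; 0 -0.46 -0.9 0 0; 0 -0.46 -0.9 0 0; 0 -0.46 -0.8 0 0; 0 0 0 0.8 0; 0 0 0 0.4 0; 0 0 0 0 0; 0 0 0 0 0; 0 0 0 0 0; 0 0 0 0 0"}}

```text
time_s: 13.4
position: [0.607, 0.0142, 0.2812]
eef_rot: [[-0.999, 0.05, 0.002], [0.05, 0.999, 0.0], [-0.002, 0.0, -1.0]]
force: [-0.1, -0.8, -0.7]
width: 0.156
grasp_force: 58.7
```

```bash
python3 - <<'E'
from look import *
f,o=look('w4',[]);print(o['grasp_force'],o['force'])
s,c=grab_frame('side'),grab_frame('scene')
save(s,'s4');save(c,'c4')
import pickle;pickle.dump((s,c),open('pics/sc4.pkl','wb'))
b=lambda f,y,x:cv2.resize(cv2.cvtColor(f['color'][y:y+160,x:x+215],cv2.COLOR_RGB2BGR),(400,298),interpolation=cv2.INTER_CUBIC)
a=cv2.resize(cv2.cvtColor(f['color'],cv2.COLOR_RGB2BGR),(480,300))
v=np.zeros((600,800,3),np.uint8);v[:298,:400]=b(s,80,225);v[:298,400:]=b(c,100,275);v[300:600,:480]=a
cv2.imwrite('pics/m4.png',v)
E
```

```text
13.4 [0.607 0.014 0.281] [[-0.9987645210702422, 0.04966936225345529, 0.0015446373893652167], [0.04966997177226022, 0.9987656207537147, 0.00035875421918566953], [-0.0015249116277559639, 0.00043503308143498905, -0.9999987426945824]]
cam [0.541 0.017 0.413] [ 0.264 -0.012 -0.964]
58.74203860759735 [-0.11  -0.763 -0.729]
```

View pics/m4.png

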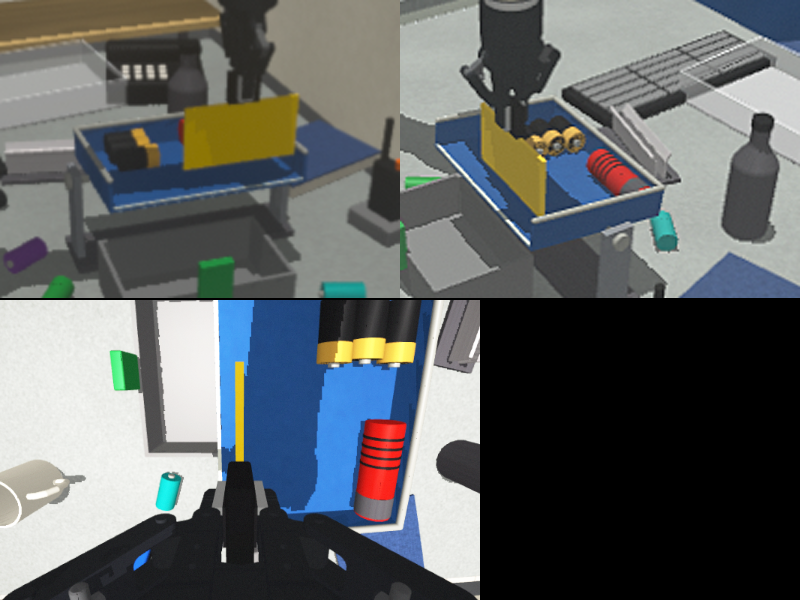

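```bash
python3 - <<'E'
from look import *
import pickle
f,o=pickle.load(open('pics/w4.pkl','rb'))
R=o['eef_rot']
def L(u,v,z):
    x=onz(f,(u/.75,(v-300)/.75),z,o); d=R.T@(x-o['position']); return x,np.array([-d[0],d[1]])  # stand-axes relative to TCP
for n,a in dict(cardEnd=(240,362,.265),bat1=(337,366,.158),bat1band=(335,361,.165),bat3=(398,364,.166),lip1=(219,340,.146),lip2=(218,440,.146),torchL=(385,420,.18),torchR=(373,520,.18),rwall_in=(395,519,.196)).items(): print(n,*L(*a))
E
```

```text
cardEnd [0.529 0.018 0.265] [-0.078 -0.   ]
bat1 [0.528 0.113 0.158] [-0.084  0.095]
bat1band [0.524 0.108 0.165] [-0.088  0.09 ]
bat3 [0.529 0.169 0.166] [-0.086  0.151]
lip1 [ 0.498 -0.001  0.146] [-0.109 -0.021]
lip2 [ 0.599 -0.009  0.146] [-0.007 -0.024]
torchL [0.58  0.153 0.18 ] [-0.034  0.137]
torchR [0.687 0.152 0.18 ] [0.072 0.141]
rwall_in [0.677 0.165 0.196] [0.062 0.154]
```

{"api": "arm_command", "payload": {"motion": "0 -0.06 -0.08 0 0; 0 0 0 0.3 0; 0 0 0 0.3 0; 0 0 0 0.1 0; 0 0 0 0.1 0; 0 0 0 0.1 0; 0 0 0 0.1 0; 0 0 0 0.1 0; 0 0 0 0.1 0; 0 0 0 0.1 0"}}

```text
time_s: 14.8
position: [0.6096, 0.0104, 0.2159]
eef_rot: [[-0.999, 0.05, 0.0], [0.05, 0.999, 0.001], [-0.0, 0.001, -1.0]]
force: [-1.5, 0.9, 6.0]
width: 0.155
grasp_force: 59.8
```

Contact at about 6 N, tipping as planned; continue and hold.

{"api": "arm_command", "payload": {"motion": "0 0 0 0.1 0; 0 0 0 0.1 0; 0 0 0 0.06 0; 0 0 0 0 0; 0 0 0 0 0; 0 0 0 0 0; 0 0 0 0 0; 0 0 0 0 0; 0 0 0 0 0; 0 0 0 0 0"}}

```text
time_s: 16.05
position: [0.61, 0.0096, 0.2038]
eef_rot: [[-0.999, 0.05, 0.001], [0.05, 0.999, 0.0], [-0.001, 0.0, -1.0]]
force: [-2.5, -0.5, 11.6]
width: 0.161
grasp_force: 63.8
```

```bash
python3 - <<'E'
from look import *
f,o=look('w5',['cell_a_mid','torch_mid'])
s,c=grab_frame('side'),grab_frame('scene')
for k in('side','scene'):
  print(k,[[(np.round(r['pixel']).tolist(),round(r['confidence'],2)) for r in recognise(k,n)[:8]] for n in('cell_a_mid','torch_mid')])
b=lambda f,y,x:cv2.resize(cv2.cvtColor(f['color'][y:y+160,x:x+215],cv2.COLOR_RGB2BGR),(400,298),interpolation=cv2.INTER_CUBIC)
a=cv2.resize(cv2.cvtColor(f['color'],cv2.COLOR_RGB2BGR),(480,300))
v=np.zeros((600,800,3),np.uint8);v[:298,:400]=b(s,100,225);v[:298,400:]=b(c,130,245);v[300:600,:480]=a
cv2.imwrite('pics/m5.png',v)
E
```

```text
16.05 [0.61  0.01  0.204] [[-0.9987429690250791, 0.050104215045673896, 0.0014315926887517264], [0.05010471712094543, 0.9987439195466483, 0.00031700288342817885], [-0.001413911312517037, 0.00038833394768690143, -0.999998925025195]]
cam [0.544 0.012 0.335] [ 0.264 -0.012 -0.964]
cell_a_mid [([261.0, 46.0], 0.77), ([206.0, 270.0], 0.64), ([501.0, 147.0], 0.46)]
torch_mid [([359.0, 205.0], 0.67)]
side [[([241.0, 217.0], 0.83), ([255.0, 241.0], 0.78), ([409.0, 235.0], 0.63), ([314.0, 233.0], 0.6)], []]
scene [[([310.0, 293.0], 0.84), ([295.0, 226.0], 0.7), ([413.0, 221.0], 0.61)], [([356.0, 223.0], 0.43), ([338.0, 210.0], 0.38)]]
```

View pics/m5.png

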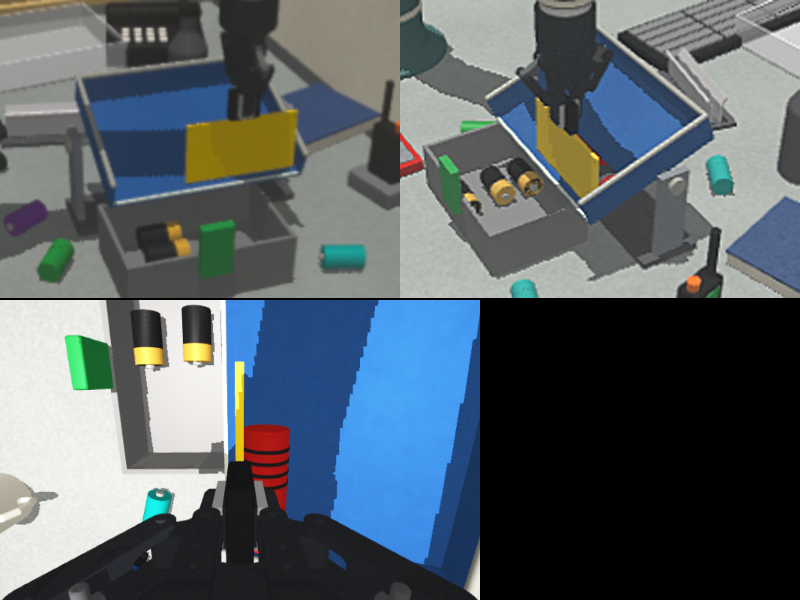

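{"api": "arm_command", "payload": {"motion": "0 0 0 -0.1 0; 0 0 0 -0.1 0; 0 0 0 -0.1 0; 0 0 0 -0.1 0; 0 0 0 -0.1 0; 0 0 0 -0.1 0; 0 0 0 -0.1 0; 0 0 0 -0.1 0; 0 0 0 -0.1 0; 0 0 0 0 0"}}

```text
time_s: 17.75
position: [0.6095, 0.0111, 0.2476]
eef_rot: [[-0.999, 0.049, 0.0], [0.049, 0.999, 0.002], [-0.0, 0.002, -1.0]]
force: [-0.3, 0.3, 2.6]
width: 0.156
grasp_force: 62.4
```

{"api": "arm_command", "payload": {"motion": "0 0 0 0 0; 0 0 0 0 0; 0 0 0 0 0; 0 0 0 0 0; 0 0 0 -0.04 0; 0 0 0 -0.04 0; 0 0 0 -0.04 0; 0 0 0 -0.1 0; 0 0 0 -0.1 0; 0 0 0 -0.1 0"}}

```text
time_s: 19.0
position: [0.6096, 0.0098, 0.2687]
eef_rot: [[-0.999, 0.05, 0.0], [0.05, 0.999, -0.0], [-0.0, -0.0, -1.0]]
force: [0.4, -0.4, -1.9]
width: 0.15
grasp_force: 61.8
```

```bash
python3 - <<'E'
from look import *
f,o=look('w6',['torch_mid'])
grab_frame('scene');print([(np.round(r['pixel']).tolist(),round(r['confidence'],2)) for r in recognise('scene','torch_mid')[:3]])
grab_frame('side');print([(np.round(r['pixel']).tolist(),round(r['confidence'],2)) for r in recognise('side','torch_mid')[:3]])
E
```

```text
19.0 [0.61  0.01  0.269] [[-0.9987506204626273, 0.04997138098506128, 0.00024332686338079937], [0.04997136806694871, 0.998750649013992, -5.888673322981221e-05], [-0.00024596551410532646, -4.665378509973195e-05, -0.9999999686621945]]
cam [0.543 0.013 0.4  ] [ 0.263 -0.013 -0.965]
torch_mid []
[([390.0, 196.0], 0.96)]
[]
```

{"api": "arm_command", "payload": {"motion": "0 0 0 -0.75 0; 0 0 0 -0.75 0; 0 0.46 0.9 0 0; 0 0.46 0.9 0 0; 0 0.46 0.9 0 0; 0 0.46 0.9 0 0; 0 0.46 0.9 0 0; 0 0.46 0.9 0 0; 0 0.46 0.9 0 0; 0 0.46 0.9 0 0"}}

```text
time_s: 20.55
position: [0.4428, 0.38, 0.3432]
eef_rot: [[-0.999, 0.05, 0.0], [0.05, 0.999, -0.0], [-0.0, -0.0, -1.0]]
force: [1.9, 1.0, -0.7]
width: 0.159
grasp_force: 61.8
```

{"api": "arm_command", "payload": {"motion": "0 0.04 0 0 0.54; 0 0 0 0 0.54; 0 0 0 0.8 0; 0 0 0 0.8 0; 0 0 0 0.7 0; 0 0 0 0 0; 0 0 0 0 0; 0 0 0 0 0; 0 0 0 0 0; 0 0 0 0 0"}}

```text
time_s: 21.8
position: [0.4419, 0.3789, 0.229]
eef_rot: [[-0.972, 0.236, 0.001], [0.236, 0.972, 0.001], [-0.001, 0.001, -1.0]]
force: [-0.6, -0.8, -1.1]
width: 0.156
grasp_force: 61.6
```

```bash
python3 - <<'E'
from look import *
f,o=look('w7',['rack_slot'])
print('to go tool',o['eef_rot'].T@(np.array([.4415,.3784,.1122])-o['position']),o['force'],'yaw',np.degrees(np.arctan2(o['eef_rot'][1,1],o['eef_rot'][0,1])))
b=lambda f,y,x:cv2.resize(cv2.cvtColor(f['color'][y:y+120,x:x+160],cv2.COLOR_RGB2BGR),(400,300),interpolation=cv2.INTER_CUBIC)
s,c=grab_frame('side'),grab_frame('scene')
v=np.zeros((600,800,3),np.uint8);v[:300,:400]=b(s,80,180);v[:300,400:]=b(c,90,330);v[300:,:400]=cv2.resize(cv2.cvtColor(f['color'][60:300,160:480],cv2.COLOR_RGB2BGR),(400,300));v[300:,400:]=cv2.resize(cv2.cvtColor(c['color'][130:290,235:448],cv2.COLOR_RGB2BGR),(400,300))
cv2.imwrite('pics/m7.png',v)
E
```

```text
21.8 [0.442 0.379 0.229] [[-0.9717114054912964, 0.2361702604732647, 0.0007433075537602586], [0.23617088454484264, 0.9717111132222961, 0.0009086988458033885], [-0.0005076725674257218, 0.0010585406350842436, -0.9999993108799068]]
cam [0.377 0.394 0.361] [ 0.256 -0.061 -0.965]
rack_slot [([314.0, 157.0], 0.8), ([17.0, 243.0], 0.42)]
to go tool [ 0.    -0.001  0.117] [-0.604 -0.783 -1.145] yaw 76.33937654014915
```

View pics/m7.png

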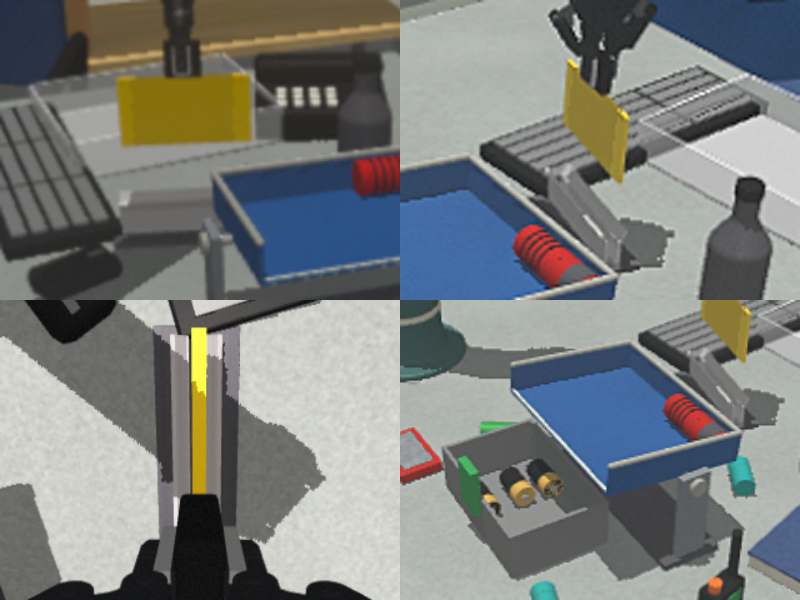

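{"api": "arm_command", "payload": {"motion": "0 0 -0.02 0.5 0; 0 0 0 0.5 0; 0 0 0 0.4 0; 0 0 0 0.3 0; 0 0 0 0.2 0; 0 0 0 0.2 0; 0 0 0 0.1 0; 0 0 0 0.08 0; 0 0 0 0 0; 0 0 0 0 0"}}

```text
time_s: 23.25
position: [0.4416, 0.378, 0.1146]
eef_rot: [[-0.972, 0.236, 0.0], [0.236, 0.972, 0.0], [-0.0, 0.001, -1.0]]
force: [-0.8, -0.7, -0.9]
width: 0.155
grasp_force: 62.0
```

Two more millimetres, then release and rise.

{"api": "arm_command", "payload": {"motion": "0 0 0 0.04 0; 0 0 0 0 0; 0.3 0 0 0 0; 0.6 0 0 0 0; 1 0 0 0 0; 1 0 0 0 0; 1 0 0 0 0; 1 0 0 -0.5 0; 1 0 0 -1 0; 1 0 0 -1 0"}}

```text
time_s: 24.5
position: [0.4413, 0.3775, 0.2384]
eef_rot: [[-0.972, 0.236, -0.0], [0.236, 0.972, -0.001], [0.0, -0.001, -1.0]]
force: [-0.1, 1.2, -0.3]
width: 1.005
grasp_force: 0.0
```

{"api": "arm_command", "payload": {"motion": "1 0 0 -1 0; 1 0 0 -0.5 0; 1 0 0 0 0; 1 0 0 0 0; 1 0 0 0 0; 1 0 0 0 0; 1 0 0 0 0; 1 0 0 0 0; 1 0 0 0 0; 1 0 0 0 0"}}

```text
time_s: 25.75
position: [0.4415, 0.3778, 0.3123]
eef_rot: [[-0.972, 0.236, 0.0], [0.236, 0.972, 0.0], [-0.0, 0.0, -1.0]]
force: [-0.3, -0.0, -0.7]
width: 0.998
grasp_force: 0.0
```

```bash
python3 - <<'E'
from look import *
f,o=look('w8',['card_grip'])
p=recognise('wrist','card_grip')[0]['pixel']
s,c=grab_frame('side'),grab_frame('scene')
ps=[recognise(k,'card_grip')[0]['pixel'] for k in('side','scene')]
print(ps,tri([ray(f,p,o),ray(s,ps[0]),ray(c,ps[1])]))
b=lambda f,y,x:cv2.resize(cv2.cvtColor(f['color'][y:y+160,x:x+213],cv2.COLOR_RGB2BGR),(400,300),interpolation=cv2.INTER_CUBIC)
v=np.zeros((600,800,3),np.uint8);v[:300,:400]=b(s,110,190);v[:300,400:]=b(c,130,235);v[300:,:400]=cv2.resize(cv2.cvtColor(f['color'][60:300,160:480],cv2.COLOR_RGB2BGR),(400,300))
cv2.imwrite('pics/m8.png',v)
E
```

```text
25.75 [0.441 0.378 0.312] [[-0.9717206293520448, 0.2361334550600369, 9.946393961128868e-05], [0.23613346051589373, 0.9717206319766862, 4.70703551209228e-05], [-8.553627667235666e-05, 6.922599935876287e-05, -0.9999999939456531]]
cam [0.377 0.393 0.444] [ 0.256 -0.062 -0.965]
card_grip [([328.0, 176.0], 0.56)]
[[248.7, 144.3], [409.3, 162.3]] (array([0.44 , 0.392, 0.085]), [0.00764117950038373, 0.015424175792611593, 0.011285700100065216])
```

View pics/m8.png

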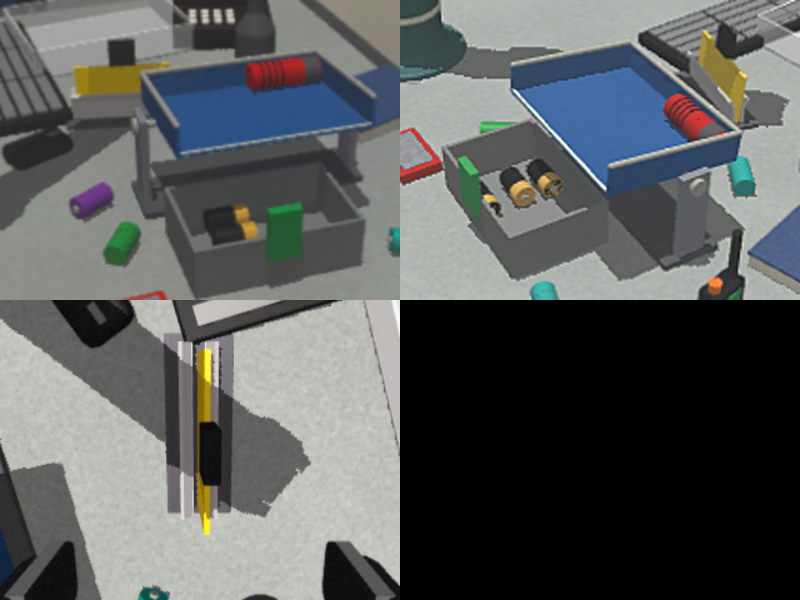

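```bash
python3 -c "
from bench import ticket
print(ticket.finish_job())"
```

```text
the job is handed in; nothing more can be done
None
```

The job is handed in, at about 26 s of the 64 s allowed: the pictures show all three batteries in the tray under the lip, the torch still in the pan, the pan swung back, and the card in its rack with a slight lean I put at about 0.1 rad (limit 0.25); no verdict was returned.

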